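Lay out a fossil tail from hip to tip

ROBOT

A 6-joint arm with a two-finger parallel gripper is mounted at the origin on the work surface. World frame = base frame: x ahead of the robot, y to its left, z up, the work surface at z = 0. Lengths are in m, angles in rad, forces in N, time in s.
With the tool pointing down it reaches from about 0.325 to 0.9 m from the base axis. Payload 6.1 kg.
Tool frame: the origin (TCP) lies on the centre line of the jaws, within the pads' length; the fingertips stand 17 mm ahead of it and the grasp point (between the pads) lies 2 mm behind it; z points along the fingers, y is the line along which they close (so a half turn about z gives the same grasp; the last joint's range is limited). The gripper opens to 85 mm and grips with 20 to 120 N. Pads are 22 mm wide; open, the fingers measure 114 mm over their backs; the gripper's body (76 mm by 85 mm) begins 54 mm behind the grasp point. The pads swing forward as they close: fully open they stand 13 mm farther back than shut.
Start: joints at [1.044, 0.22, 1.526, -0, 1.395, -0.126], TCP at [0.244, 0.575, 0.248] pointing down, gripper open.
Joint ranges: [-2.98, 2.98], [-0.91, 2.08], [0.09, 2.57], [-1.24, 4.39], [0.2, 2.65], [-2.68, 2.68]. Speed limits (rad/s): [2.57, 2.57, 3.01, 3.14, 3.14, 3.14].

INTERFACE

Orientations are given as a unit quaternion [w, x, y, z].
In Python, from rig import env, hand, status, cams, ticket gives the robot as it stands. Calls block until the motion is done:
- env.movep(position, orientation): joint-space move of the TCP to a pose.
- env.move_l(position, rot=None, velocity=0.15, threshold=None): straight line of the TCP; rot=None keeps the orientation; velocity is the mean speed in m/s. With threshold (N) it stops when the force on the tool has changed by that much, and returns True; else False.
- env.move_joints(angles): joint-space move.
- hand.set_gripper(opening): finger opening in m; the grip force is fixed at half the most; returns when the fingers have stopped.
- env.dwell(seconds).
- env.inverse_kinematics(position, orientation): joint angles nearest the present ones, or None.
- status.get_obs(): the state.
- cams.capture(name): name is "scene" or "top"; returns (picture, depth): 480x640x3 uint8, red, green, blue; 480x640 float32, m along the optical axis (not along the pixel's ray), 0 where there is no reading.
- cams.camera_model(name): a dict with "fx", "fy", "cx", "cy" (pixels), "k1" (the pictures are not rectified: a ray, as slopes to the right and down, at radius r is drawn at 1 + k1 r^2 times it, then the intrinsics apply), "rvec" (rotation vector, rad) and "tvec" (3), from world to camera coordinates, as OpenCV has them. Camera axes: x right, y down, z forward; pixel columns grow to the right and rows downward; lengths in m; the calibration is good to about 2 mm. A picture is of the moment at which its call begins. camera_model takes no time and is no camera call.
A pose or a line that the arm cannot do raises env.IKError and nothing moves.
- ticket.sign_off(): hands the job in; it is judged then, once.
The state is a dict: "time": time; "joints": joint angles; "qvel": joint speeds; "tau": joint torques, N m; "tcp_pos": TCP position; "tool_rot": TCP orientation; "ft_force": force on the tool from outside, world axes, zero at the start; "ft_torque": the same for the moment, N m; "grip_width": finger opening in m; "gripper_force": force on a finger pad.
Only numpy, scipy, OpenCV 4.12 (cv2) and the standard library are available. Lean on these libraries where they do the work, as an engineer would, in place of code of your own. Each camera call takes 0.05 s, during which the arm holds its last target. There are 200 camera calls.

TASK

Lay out the fossil tail: put the four loose vertebrae into the four card trays, one in each, in order of size, the largest in the tray next to the hip block and the smallest in the tray next to the tail tip. Stand each upright on its belly in the middle of its tray with its spine blade running along the row, as they would sit in the animal. The bones are fragile: set them down, do not drop them.

Things in the scene. Friction and masses are not known exactly. Their poses are not given: they have to be found in the camera images.
- vert_a: The largest of four loose brown fossil vertebrae (about 0.30 kg), standing on its flat belly: a drum 58 mm in diameter, 56 mm long, lying along x; side processes, 78 mm across (y), tops 38 mm up; above it an upright spine blade 36 mm long (x), 14 mm thick (y), from 58 to 92 mm up: grasp it there, pinching across y. Origin: centre of the underside; z up.
- vert_b: The second largest of four loose brown fossil vertebrae (about 0.19 kg), standing on its flat belly: a drum 48 mm in diameter, 46 mm long, lying along x; side processes, 68 mm across (y), tops 31 mm up; above it an upright spine blade 31 mm long (x), 13 mm thick (y), from 48 to 82 mm up: grasp it there, pinching across y. Origin: centre of the underside; z up.
- vert_c: The third largest of four loose brown fossil vertebrae (about 0.11 kg), standing on its flat belly: a drum 39 mm in diameter, 37 mm long, lying along x; side processes, 59 mm across (y), tops 25 mm up; above it an upright spine blade 27 mm long (x), 12 mm thick (y), from 39 to 71 mm up: grasp it there, pinching across y. Origin: centre of the underside; z up.
- vert_d: The smallest of four loose brown fossil vertebrae (about 0.06 kg), standing on its flat belly: a drum 30 mm in diameter, 29 mm long, lying along x; side processes, 50 mm across (y), tops 20 mm up; above it an upright spine blade 23 mm long (x), 11 mm thick (y), from 30 to 62 mm up: grasp it there, pinching across y. Origin: centre of the underside; z up.
- tray_1: One of four equal fixed open white card trays in a row on grey felt, about 94 mm apart: the first, at the +y end. Outer 104 mm (x) by 86 mm (y), walls 3 mm thick, 10 mm high; floor 3 mm thick. Its y axis runs along the row to within a few degrees. Origin: centre of the underside, 6 mm above the table; z up.
- tray_2: One of four equal fixed open white card trays in a row on grey felt, about 94 mm apart: the second from the +y end. Outer 104 mm (x) by 86 mm (y), walls 3 mm thick, 10 mm high; floor 3 mm thick. Its y axis runs along the row to within a few degrees. Origin: centre of the underside, 6 mm above the table; z up.
- tray_3: One of four equal fixed open white card trays in a row on grey felt, about 94 mm apart: the third from the +y end. Outer 104 mm (x) by 86 mm (y), walls 3 mm thick, 10 mm high; floor 3 mm thick. Its y axis runs along the row to within a few degrees. Origin: centre of the underside, 6 mm above the table; z up.
- tray_4: One of four equal fixed open white card trays in a row on grey felt, about 94 mm apart: the last, at the -y end. Outer 104 mm (x) by 86 mm (y), walls 3 mm thick, 10 mm high; floor 3 mm thick. Its y axis runs along the row to within a few degrees. Origin: centre of the underside, 6 mm above the table; z up.
- hip: Hip block, fixed at either end of the row, about 104 mm beyond the nearest tray's centre: brown fossil on a yellowish foam pad 110 by 82 mm, two upright flaring bone wings with a line of small knobs between them, 80 mm tall. Origin: centre of the underside, 6 mm above the table.
- tail: Tail tip, fixed at the other end of the row, about 104 mm beyond the nearest tray's centre: a slim tapering brown rod 106 mm long, 24 mm thick at most, lying across the row on a yellowish foam pad 120 by 50 mm, 33 mm tall. Origin: centre of the underside, 6 mm above the table.
Things that resemble listed ones, but are neither listed nor needed, are in the scene too. Leave any green look-alike of the vert_c alone.

How it is judged:
By the outcome, as a careful person would: the job done as asked, in the order asked, and still so for the second after the job is handed in, with the robot touching nothing.
It also fails if it takes over 104 s, if anything falls off the work surface, if the arm or the gripper's body presses on something with over 40 N, if the wrist force passes 120 N, or if a joint passes its speed limit or range.

## Working session

There is one attempt and no reset: what is moved stays moved. The work goes in short steps, each a Python script; the robot and the scene stay as the last script left them, time stands still between calls to the robot, and variables do not carry over. Pictures are saved under pics/ and viewed, at most 14 in all, crops included, and the job is handed in when it is done.

```bash
mkdir -p pics; ls; python3 - <<'E'
from rig import env, hand, status, cams, ticket
import cv2, numpy as np
for n in ("scene","top"):
    p,d=cams.capture(n); cv2.imwrite(f"pics/{n}0.png",p[:,:,::-1]); np.savez(f"{n}0.npz",p=p,d=d)
    m=cams.camera_model(n); print(m)
    R=cv2.Rodrigues(np.array(m["rvec"],float))[0]; print("pos",-R.T@np.array(m["tvec"]).ravel(), "depth>0",(d>0).mean())
print(status.get_obs())
E
```

```text
pics
{'fx': 574.4247651090533, 'fy': 574.4247651090533, 'cx': 317.73532610938156, 'cy': 242.5790423719658, 'k1': -0.15411241562717584, 'rvec': array([ 1.07995905,  2.51518745, -0.91284666]), 'tvec': array([ 0.35141576, -0.25290949,  1.29411188])}
pos [0.97243108 0.45907022 0.84012745] depth>0 0.996044921875
{'fx': 456.42081001133755, 'fy': 456.42081001133755, 'cx': 317.7035096361047, 'cy': 242.68172064386974, 'k1': 0.04126271977097657, 'rvec': array([ 2.09082639, -2.15467296,  0.18516784]), 'tvec': array([0.00843559, 0.51942816, 0.88337161])}
pos [ 0.35141667 -0.01160041  0.96259749] depth>0 0.99603515625
{'time': 0.1, 'joints': array([ 1.04388269e+00,  2.21147966e-01,  1.52750306e+00, -1.94797761e-05,
        1.39474966e+00, -1.26113174e-01]), 'qvel': array([ 0.00064354, -0.00020371, -0.00432299,  0.00081394,  0.00019361,
       -0.0005491 ]), 'tau': array([ 9.65949621e-04, -4.98248005e+01, -3.90543616e+01, -1.64041307e-04,
        5.69130789e-03, -3.84015345e-05]), 'tcp_pos': array([0.24359362, 0.5749964 , 0.24730484]), 'tool_rot': array([-2.80875787e-04,  1.99059806e-01,  9.79986927e-01, -8.59330530e-04]), 'ft_force': array([-0.55560841, -0.95688159,  0.56502412]), 'ft_torque': array([ 0.01469279, -0.02612519, -0.04202177]), 'gripper_force': 0.0, 'grip_width': 0.08499850455199436}
```

View pics/scene0.png

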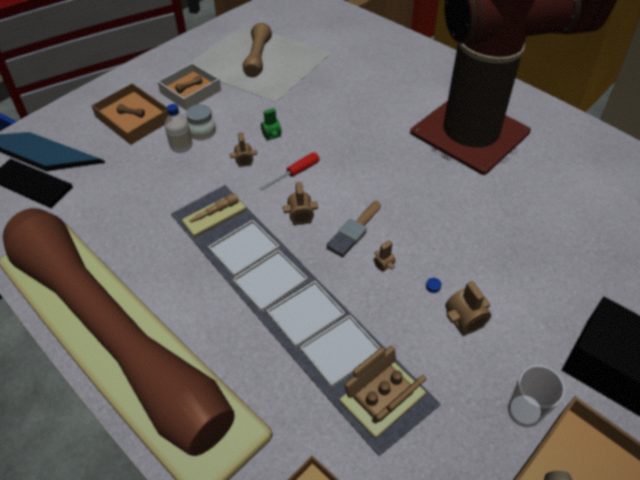

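View pics/top0.png

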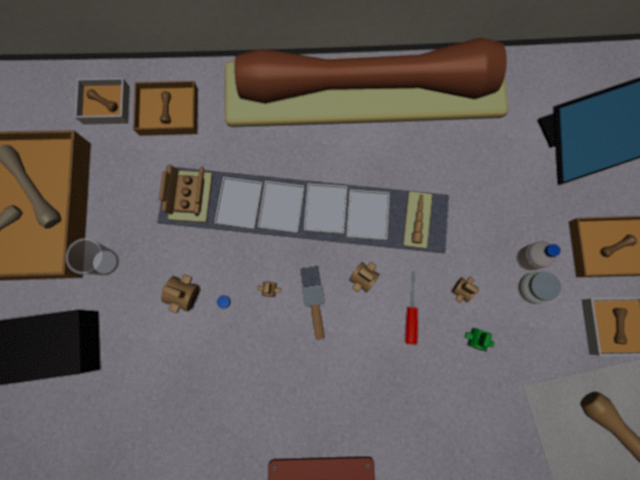

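The hip is at the left in the top view (+y), around (185,192), with the trays at (240,203), (282,207), (326,209) and (368,214) and the tail at (418,220). The brown vertebrae are at (180,293), (365,276), (465,289) and (269,289), and the green one to leave alone is at (480,339).

```bash
cat > h.py <<'E'
import numpy as np, cv2
from rig import env, hand, status, cams, ticket
def cloud(n,p,d):
    m=cams.camera_model(n); R=cv2.Rodrigues(np.array(m["rvec"],float))[0]; t=np.array(m["tvec"],float).ravel()
    K=np.array([[m["fx"],0,m["cx"]],[0,m["fy"],m["cy"]],[0,0,1]])
    v,u=np.mgrid[:480,:640]; uv=np.stack([u,v],-1).reshape(-1,1,2).astype(float)
    r=cv2.undistortPoints(uv,K,np.array([m["k1"],0,0,0.])).reshape(480,640,2)
    P=np.dstack([r,np.ones((480,640))])*d[...,None]
    return (P-t)@R
def rect(q):
    "centre, long side, short side, axis angle (deg, long side) of xy points in m"
    (c,(w,h),a)=cv2.minAreaRect((q*1000).astype(np.float32)); 
    if w<h: w,h,a=h,w,a+90
    return np.round(c,1),round(w,1),round(h,1),round((a+90)%180-90,1)
def brown(p):
    H=cv2.cvtColor(p,cv2.COLOR_RGB2HSV); return (H[...,0]<22)&(H[...,1]>75)&(H[...,2]>25)
E
python3 - <<'E'
from h import *
for n in ("top","scene"):
    z=np.load(n+"0.npz"); p,d=z["p"],z["d"]; W=cloud(n,p,d); Z=W[...,2]
    roi=(W[...,0]>.2)&(W[...,0]<.62)&(abs(W[...,1])<.42)
    print(n,"table z",np.median(Z[roi]).round(4))
    b=(brown(p)&roi&(Z>.012)).astype(np.uint8)
    k,L,S,C=cv2.connectedComponentsWithStats(b)
    for i in range(1,k):
        if S[i,4]<60: continue
        q=W[L==i]; zt=np.percentile(q[:,2],98)
        t=q[q[:,2]>zt-.012]
        print("brown",C[i].round(),S[i,4],"ztop",zt.round(4),"all",rect(q[:,:2]),"blade",rect(t[:,:2]),len(t),"mean",(t[:,:2].mean(0)*1e3).round(1))
    H=cv2.cvtColor(p,cv2.COLOR_RGB2HSV); w=((H[...,1]<40)&(H[...,2]>125)&roi&(Z<.03)).astype(np.uint8)
    k,L,S,C=cv2.connectedComponentsWithStats(w)
    for i in range(1,k):
        if S[i,4]<600: continue
        q=W[L==i]; print("white",C[i].round(),S[i,4],"z",np.percentile(q[:,2],[5,50,95]).round(4),rect(q[:,:2]))
E
```

```text
top table z -0.0001
brown [181. 205.] 533 ztop 0.0824 all (array([504.8, 132.1]), 414.5, 69.8, 52.7) blade (array([504.9, 131.9]), 414.6, 67.7, 52.4) 76 mean [608.  255.9]
brown [418. 223.] 318 ztop 0.0391 all (array([ 468.3, -142.6]), 346.4, 58.0, -38.7) blade (array([ 467.2, -141.7]), 343.5, 58.0, -38.7) 311 mean [ 555.4 -215.3]
brown [364. 277.] 521 ztop 0.0831 all (array([410.8, -68.3]), 163.7, 43.9, -38.8) blade (array([399.3, -63.7]), 138.3, 30.0, -35.1) 109 mean [448.5 -98.3]
brown [179. 293.] 900 ztop 0.0933 all (array([409.6, 144.3]), 324.4, 74.0, 82.4) blade (array([388.1, 140. ]), 311.5, 15.2, 73.6) 144 mean [424.4 262.9]
brown [465. 290.] 389 ztop 0.0726 all (array([ 390. , -167.5]), 320.9, 43.9, -78.5) blade (array([ 391.9, -161.2]), 309.1, 22.9, -79.1) 91 mean [ 417.4 -295.2]
brown [269. 289.] 199 ztop 0.0636 all (array([403.1,  47.8]), 154.4, 30.3, 60.1) blade (array([390.5,  49.6]), 143.6, 21.3, 49.0) 67 mean [428.7  93.6]
brown [317. 322.] 279 ztop 0.0213 all (array([362. ,  -1.1]), 67.8, 17.8, 8.2) blade (array([362. ,  -1.1]), 67.8, 17.8, 8.2) 279 mean [361.3  -1. 
[... 1826 characters left out ...]
), 75.9, 57.4, -21.7) blade (array([431.4, 275.5]), 34.8, 14.8, 72.8) 201 mean [433.  276.3]
brown [391. 367.] 545 ztop 0.0828 all (array([612.1, 262.2]), 66.2, 30.1, 74.4) blade (array([606.3, 234.1]), 26.4, 9.5, -10.7) 65 mean [613.  233.4]
white [398. 259.] 54415 z [-0.0028 -0.0002  0.0024] (array([410.,  -0.]), 840.0, 420.0, -90.0)
white [247. 245.] 1459 z [0.0064 0.009  0.0139] (array([ 579.5, -115.4]), 87.8, 86.6, -5.4)
white [277. 275.] 1336 z [0.0064 0.009  0.0137] (array([587.5, -24. ]), 86.5, 70.5, 85.4)
white [315. 307.] 1416 z [0.0063 0.0088 0.0144] (array([592.6,  72.9]), 85.3, 67.4, 81.2)
white [351. 340.] 1274 z [0.0063 0.0088 0.0141] (array([591.9, 161.5]), 85.4, 55.7, -89.8)
```

```bash
cat > m.py <<'E'
from h import *
def verts(n,p,d):
    W=cloud(n,p,d); Z=W[...,2]; ok=(d>0)&(W[...,0]>.2)&(W[...,0]<.7)&(abs(W[...,1])<.42)
    k,L,S,C=cv2.connectedComponentsWithStats((brown(p)&ok&(Z>.012)).astype(np.uint8)); out=[]
    for i in range(1,k):
        if S[i,4]<60: continue
        q=W[L==i]; zt=np.percentile(q[:,2],96)
        if zt<.05: continue
        t=q[q[:,2]>zt-.006,:2]; e=np.linalg.eigh(np.cov(t.T))[1][:,1]
        out.append((zt,rect(t),(t.mean(0)*1e3).round(1),np.degrees(np.arctan(e[1]/e[0])).round(1),len(t),"body",rect(q[:,:2])))
    return sorted(out,key=lambda o:-o[0])
def trays(n,p,d):
    W=cloud(n,p,d); x,y,Z=np.moveaxis(W,2,0)
    felt=(d>0)&(Z>.003)&(Z<.03)&(abs(x-(.583+.052*y))<.075)&(y>-.165)&(y<.205)
    g=p.max(2); th,_=cv2.threshold(g[felt],0,255,cv2.THRESH_OTSU)
    m=(felt&(g>th)).astype(np.uint8)
    k,L,S,C=cv2.connectedComponentsWithStats(m,connectivity=4)
    return [(rect(W[L==i][:,:2]),S[i,4],np.percentile(W[L==i][:,2],[5,50,95]).round(4)) for i in range(1,k) if S[i,4]>400],m
E
python3 - <<'E'
from m import *
for n in ("top","scene"):
    z=np.load(n+"0.npz"); p,d=z["p"],z["d"]
    print(n)
    for v in verts(n,p,d): print(*v)
    t,m=trays(n,p,d); print(*t,sep="\n")
E
```

```text
top
0.09218282056969779 (array([426.8, 273. ]), 34.5, 14.2, 70.1) [427. 273.] 69.4 136 body (array([426.4, 274. ]), 75.0, 56.0, -21.1)
0.0823146920189598 (array([449.8, -99.4]), 29.1, 13.0, 50.1) [449.7 -99.2] 52.2 101 body (array([449.4, -99.4]), 64.6, 43.9, -38.8)
0.08168245306630778 (array([636.6, 264.2]), 81.2, 58.8, 84.4) [635.8 262.5] 84.2 249 body (array([636.5, 264.2]), 97.3, 81.2, -5.6)
0.0714318358541599 (array([ 419. , -302.5]), 25.7, 11.3, 50.9) [ 418.9 -302. ] 52.6 80 body (array([ 419.4, -299. ]), 53.3, 36.5, -13.3)
0.06277779506067394 (array([431.4,  97. ]), 20.3, 10.5, -5.7) [431.5  96.9] -12.2 57 body (array([430.4,  97.1]), 43.9, 26.1, 82.8)
((array([618.7, 161. ]), 101.9, 84.3, -9.8), np.int32(1628), array([0.0055, 0.0083, 0.0142]))
((array([607.9,  69.9]), 103.0, 84.5, -9.2), np.int32(1775), array([0.0057, 0.0084, 0.0149]))
((array([601.5, -25.1]), 102.6, 84.7, -6.1), np.int32(1802), array([0.0055, 0.0085, 0.0148]))
((array([ 584.4, -115.2]), 102.8, 85.1, -6.0), np.int32(1820), array([0.0058, 0.0085, 0.015 ]))
scene
0.09143120523273164 (array([431.8, 275.1]), 35.0
[... 293 characters left out ...]
52.3 70 body (array([454.4, -97.8]), 63.3, 45.4, -39.0)
0.07017850253148199 (array([ 423. , -302.5]), 26.3, 6.9, 49.2) [ 423.4 -301.7] 52.7 33 body (array([ 424.2, -301.4]), 44.4, 44.4, 13.6)
0.062225935341456685 (array([436.4,  96.9]), 19.7, 9.1, -7.5) [436.6  98.1] -6.5 54 body (array([438.7,  99. ]), 40.3, 29.8, -73.4)
((array([ 588.3, -115.5]), 100.8, 84.7, -5.9), np.int32(1652), array([0.0064, 0.009 , 0.0139]))
((array([604.9, -25.5]), 101.0, 85.3, -6.3), np.int32(1940), array([0.0064, 0.0089, 0.0126]))
((array([611.6,  69.9]), 101.1, 84.4, -9.7), np.int32(2225), array([0.0063, 0.0087, 0.0115]))
((array([620.6, 161.8]), 96.7, 83.8, -9.8), np.int32(2403), array([0.0064, 0.0088, 0.0113]))
```

```bash
cat > go.py <<'E'
from h import *
V=dict(a=(.4293,.2740,69.0,.058,14),b=(.4523,-.0993,52.0,.048,13),c=(.4210,-.3025,52.4,.039,12),d=(.4339,.0970,-7.5,.030,11))
T=dict(a=(.6205,.1613,82.),b=(.6098,.0699,82.),c=(.6032,-.0253,83.5),d=(.5864,-.1154,83.5))
def quat(blade):
    f=(blade+90+90)%180-90; a=np.radians(f+90)/2
    return [0,np.cos(a),np.sin(a),0]
def job(k,hi=.19):
    x,y,b,drum,w=V[k]; zg=drum+.019
    hand.set_gripper(.06)
    env.movep([x,y,hi],quat(b)); env.move_l([x,y,zg],velocity=.12)
    hand.set_gripper(0.)
    s=status.get_obs(); print(k,"grip",s["grip_width"].round(4),s["gripper_force"],"tcp",s["tcp_pos"].round(4))
    if abs(s["grip_width"]*1e3-w)>3: print("BAD GRIP"); return False
    zg=s["tcp_pos"][2]; env.move_l([x,y,hi],velocity=.12)
    X,Y,B=T[k]; q=quat(B)
    env.movep([X,Y,hi],q); env.move_l([X,Y,zg+.009+.008],velocity=.12)
    print("grip",status.get_obs()["grip_width"].round(4))
    hit=env.move_l([X,Y,zg+.009-.004],velocity=.015,threshold=3.)
    s=status.get_obs(); print("hit",hit,"z over nominal mm",((s["tcp_pos"][2]-zg-.009)*1e3).round(2),"F",s["ft_force"].round(1))
    hand.set_gripper(.04); env.move_l([X,Y,hi],velocity=.12)
    print("t",status.get_obs()["time"]); return True
E
python3 - <<'E'
from go import *
for k in V: print(k,env.inverse_kinematics([*V[k][:2],.1],quat(V[k][2])),env.inverse_kinematics([*T[k][:2],.1],quat(T[k][2])))
job("b")
p,d=cams.capture("scene"); cv2.imwrite("pics/s1.png",cv2.resize(p[120:440,120:520,::-1],None,fx=1.8,fy=1.8))
E
```

```text
a [ 4.13117146e-01  1.07620798e-01  1.95191706e+00 -4.44089210e-16
  1.08205480e+00  7.79636289e-01] [ 1.31416072e-01  3.96779439e-01  1.59955413e+00 -4.44089210e-16
  1.14525909e+00  2.71042412e-01]
b [-3.86677598e-01 -2.52698914e-03  2.06725928e+00 -4.44089210e-16
  1.07686036e+00  2.76547517e-01] [-1.42791438e-02  3.38257885e-01  1.67630487e+00 -4.44089210e-16
  1.12702990e+00  1.25347196e-01]
c [-7.75257394e-01  1.28561676e-01  1.92876531e+00 -4.44089210e-16
  1.08426567e+00 -1.19013595e-01] [-1.72479588e-01  3.16642451e-01  1.70399181e+00 -4.44089210e-16
  1.12095839e+00 -5.90331867e-02]
d [ 4.22194154e-02 -4.88846476e-02  2.11254518e+00 -4.44089210e-16
  1.07793212e+00 -1.39767722e+00] [-3.26208806e-01  3.03543991e-01  1.72059110e+00 -4.44089210e-16
  1.11745757e+00 -2.12762405e-01]Traceback (most recent call last):
  File "<stdin>", line 3, in <module>
  File "go.py", line 12, in job
    s=status.get_obs(); print(k,"grip",s["grip_width"].round(4),s["gripper_force"],"tcp",s["tcp_pos"].round(4))
                                       ^^^^^^^^^^^^^^^^^^^^^
AttributeError: 'float' object has no attribute 'round'
```

The fingers are already closed on b, so I'll fix the print and carry on from there.

```bash
sed -i 's/s\["grip_width"\].round(4)/round(s["grip_width"],4)/; s/status.get_obs()\["grip_width"\].round(4)/round(status.get_obs()["grip_width"],4)/; s/def job(k,hi=.19):/def job(k,hi=.19,held=False):/; s/^    hand.set_gripper(.06)/    if not held: hand.set_gripper(.06)/; s/^    env.movep(\[x,y,hi\],quat(b)); env/    if not held: env.movep([x,y,hi],quat(b)); env/' go.py; sed -n 9,14p go.py
python3 - <<'E'
from go import *
job("b",held=True)
p,d=cams.capture("scene"); cv2.imwrite("pics/s1.png",cv2.resize(p[120:440,120:520,::-1],None,fx=1.8,fy=1.8))
E
```

```text
if not held: hand.set_gripper(.06)
    if not held: env.movep([x,y,hi],quat(b)); env.move_l([x,y,zg],velocity=.12)
    hand.set_gripper(0.)
    s=status.get_obs(); print(k,"grip",round(s["grip_width"],4),s["gripper_force"],"tcp",s["tcp_pos"].round(4))
    if abs(s["grip_width"]*1e3-w)>3: print("BAD GRIP"); return False
    zg=s["tcp_pos"][2]; env.move_l([x,y,hi],velocity=.12)
b grip 0.0123 59.547046422958374 tcp [ 0.4527 -0.0995  0.0674]
grip 0.0123
hit True z over nominal mm 0.04 F [-1.6  0.2  4.7]
t 10.05
```

View pics/s1.png

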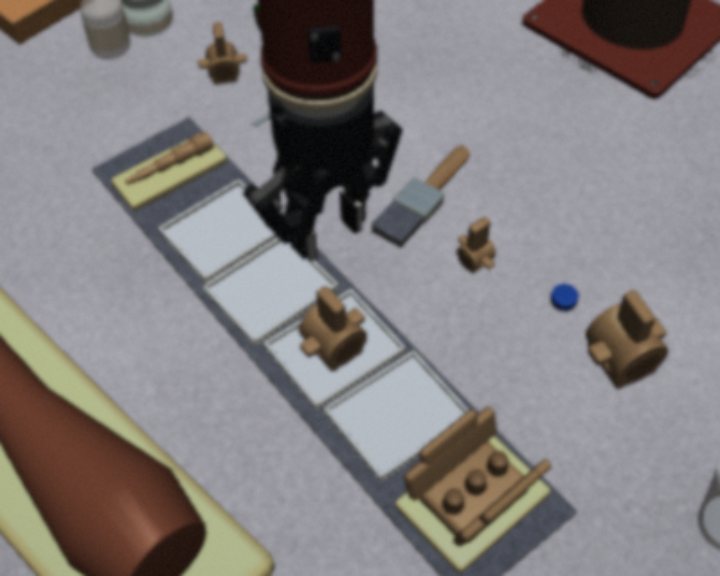

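b is standing upright in tray 2 (crop ≈ (333,335)), with its blade along the row. Contact came at the nominal height, so I'll do the other three the same way.

```bash
python3 - <<'E'
from go import *
from m import *
for k in "acd":
    if not job(k): break
else:
    env.movep([.24,.5,.3],quat(60.))
    for n in ("top","scene"):
        p,d=cams.capture(n); np.savez(n+"2.npz",p=p,d=d)
        print(n,*verts(n,p,d),sep="\n")
        cv2.imwrite(f"pics/{n}2.png",cv2.resize((p[140:340,120:520] if n=="top" else p[120:440,120:520])[:,:,::-1],None,fx=1.8,fy=1.8))
    s=status.get_obs(); print(s["time"],s["tcp_pos"])
E
```

```text
a grip 0.0132 61.28556847572327 tcp [0.4294 0.2741 0.0774]
grip 0.0132
hit True z over nominal mm -0.0 F [ 0.1 -0.2  4.7]
t 17.975
c grip 0.0111 58.64702582359314 tcp [ 0.4213 -0.3028  0.0584]
grip 0.0113
hit True z over nominal mm 0.0 F [-1.7  0.9  4.7]
t 27.6417
d grip 0.0099 58.90420854091644 tcp [0.4343 0.097  0.0494]
grip 0.0098
hit True z over nominal mm 0.03 F [-0.8  0.4  4.5]
t 36.8333
top
(np.float64(0.10082245439046665), (array([618.1, 161.9]), 36.5, 14.2, 80.4), array([617.6, 160.8]), np.float64(82.4), 130, 'body', (array([617.9, 160.8]), 75.8, 56.0, -7.7))
(np.float64(0.09069125780441005), (array([608.6,  69.3]), 29.8, 12.9, 81.9), array([607.6,  68.8]), np.float64(82.4), 98, 'body', (array([606.7,  67.4]), 64.1, 44.2, -11.1))
(np.float64(0.08192369451404025), (array([635.9, 263.9]), 81.4, 58.4, 85.0), array([635.4, 262.3]), np.float64(85.2), 245, 'body', (array([636.2, 264.1]), 98.1, 81.1, -6.5))
(np.float64(0.08013350278625214), (array([600.8, -26.5]), 24.6, 11.6, 83.8), array([600.4, -26.5]), np.float64(86.4), 71, 'body', (array([601.2, -26.8]), 54.3, 33.3, -2.0))
(np.
[... 397 characters left out ...]
12.3,  69. ]), 28.4, 11.6, 81.8), array([612.7,  70. ]), np.float64(80.8), 118, 'body', (array([614.6,  73.3]), 58.9, 50.3, -37.6))
(np.float64(0.08242187907876126), (array([640.3, 265.7]), 80.4, 60.2, 84.6), array([641.5, 267.8]), np.float64(84.4), 467, 'body', (array([641. , 265.8]), 97.6, 80.5, -6.4))
(np.float64(0.08009792618128449), (array([605.4, -25.7]), 22.7, 10.7, 83.0), array([606.1, -24.7]), np.float64(80.0), 80, 'body', (array([607.4, -23.3]), 50.4, 38.0, -30.1))
(np.float64(0.07103803024530689), (array([ 589.9, -112.9]), 23.3, 9.3, 74.9), array([ 589.8, -112.7]), np.float64(79.4), 54, 'body', (array([ 588.7, -112.2]), 33.1, 31.8, 33.2))
39.4667 [0.24066907 0.49965941 0.2998186 ]
```

View pics/top2.png

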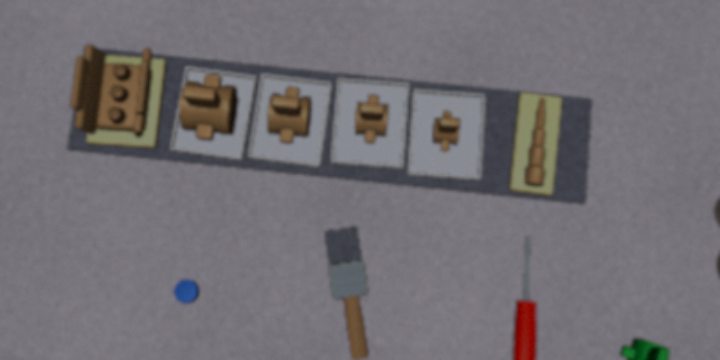

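View pics/scene2.png

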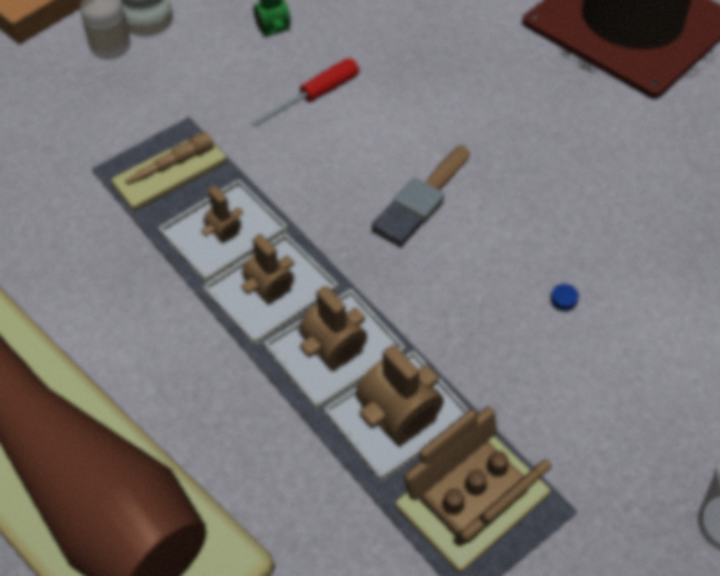

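Both views show a, b, c and d in trays 1–4, running from the hip to the tail. They stand upright (tops 9 mm above their own heights, as they should be), within about 3 mm of the tray centres, with the blades along the row. The arm is clear of everything.

```bash
python3 -c "
from rig import ticket; print(ticket.sign_off())"
```

```text
the job is handed in; nothing more can be done
None
```

The four vertebrae are in trays 1 to 4, largest by the hip to smallest by the tail tip, each set down upright with its blade along the row, and the job was handed in at about 39 s.

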